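Lock the card cutter's blade, then work its stubborn gate bolt free and hold the gate ajar

TASK

Make the card cutter safe by turning the blade-lock collar until its pointer lines up with the raised locked mark. Then free the guard gate: lift the sagging bolt so that its drop nose clears the bent keeper lip, pull the bolt right back out of the keeper, and swing the gate towards the robot until it stands about a hand's width ajar (roughly 80 mm at its free edge). The gate is sprung shut, so finish while still holding it open, with the collar left on its mark and the bottle, pliers and sketchbook left alone.

Things in the scene. Friction and masses are not known exactly. Their poses are not given: they have to be found in the camera images.
- cutter: Bench card cutter, base 300 x 450 x 20 mm, fixed. Origin at table height in the closed gate's plane; x points away from the robot (the gate opens to -x), y along the closed gate from hinge to keeper, z up. In this frame the hinge axis is at (0, -0.15), the keeper post at (0, 0.115), the collar axis at (0.03, -0.24). All but bolt, straps, keeper and collar column is below 0.13 m.
- collar_grip (a point): On the vertical axis of the blade-lock collar, height 0.157 m: a fluted aluminium ring, 46 to 48 mm across, from 0.130 to 0.164 m high, free to grip all round from above at any yaw. Under it lies a fixed dial flange 84 mm across, top at 0.124 m; a capped spindle 32 mm across stands out of the ring to 0.170 m.
- collar_pointer (a point): Tip of the collar's pointer, a dark steel 4 mm wide tab reaching 33 mm from the collar's axis, close above the dial flange. It turns with the collar.
- lock_mark (a point): Top of the locked mark: a single dark raised rib on the rim of the dial flange, 38 mm from the collar's axis. It does not move.
- collar (a joint): Collar angle in rad, growing anticlockwise seen from above. At 0 the pointer points along the cutter's -y; at 1.2 it points at the locked mark. Starts between 0 and 0.5; end stop at 1.7, so not at the mark. Friction about 0.12 N m holds it where it is left.
- gate: Guard gate: aluminium frame with clear panel, 222 mm wide from hinge to free edge, from 25 to 128 mm high, 20 mm thick; carries the bolt on its top rail. Origin on the hinge axis at table height; y points along the gate to its free edge, z up.
- gate_swing (a joint): Gate angle in rad: 0 closed, growing as the free edge swings towards the robot side (the cutter's -x), anticlockwise from above; 0.37 rad is about 80 mm at the free edge, end stop 1.2. A spring closes it: 0.25 N m when closed, plus 0.5 N m per rad.
- gate_stile (a point): Top of the gate's free edge, 222 mm from the hinge axis, height 0.128 m.
- bolt: Steel barrel bolt, about 0.2 kg, in two straps on the gate's top rail: rod 12 mm thick, 195 mm long, axis at 0.152 m when down; it carries the knob and, at the keeper end, a nose hanging 12 mm below the rod. Origin on the rod's axis under the knob; y points to the keeper, z up. Pulled without lifting, the nose jams on the keeper's lip after about 8 mm.
- bolt_knob (a point): Centre of the bolt's knob, the part to grip: an upright round steel knob 18 mm across and 50 mm high, 185 mm from the hinge axis with the bolt shot (140 mm drawn). Height 0.212 m when the bolt is down; clear all round and above. The straps beside it reach only 0.182 m. It moves with bolt and gate.
- bolt_draw (a joint): How far the bolt is drawn back along the gate towards the hinge (the cutter's -y when closed), in m: 0 shot, end stop 0.045. Friction about 1.2 N.
- bolt_lift (a joint): How far the bolt is lifted straight up in its straps, in m: 0 down (it sinks back by its weight), end stop 0.018. More than about 0.011 clears the lip.
- gate_pivot (a point): Point on the gate's hinge axis at the height of the gate's top, 0.128 m.
- bottle: Bystander: clear plastic bottle, 62 mm across and 160 mm high, upright, origin at the centre of its underside. Leave alone.
- pliers: Bystander: pliers with blue grips lying flat, about 135 mm long and 15 mm high, origin at the pivot's underside. Leave alone.
- sketchbook: Bystander: closed black sketchbook 155 x 215 x 22 mm, origin at the centre of its underside. Leave alone.
- keeper_lip (a point): Top of the keeper's bent upright lip, on the fixed keeper post, height 0.144 m. The shot bolt's nose hangs behind it and overlaps it by 10 mm. Two upright cheeks (22 mm apart, up to 0.185 m) beside the nose keep the gate shut until the bolt is drawn about 33 mm.

How it is judged:
By the outcome, as a careful person would: the job done as asked, in the order asked, and still so for the second after the job is handed in, while the arm keeps its last pose, push and grip.
It also fails if it takes over 46 s, if anything falls off the work surface, if the arm or the gripper's body presses on something with over 40 N, if the wrist force passes 120 N, or if a joint passes its speed limit or range.

ROBOT

A 6-joint arm with a two-finger parallel gripper is mounted at the origin on the work surface. World frame = base frame: x ahead of the robot, y to its left, z up, the work surface at z = 0. Lengths are in m, angles in rad, forces in N, time in s.
With the tool pointing down it reaches from about 0.25 to 0.775 m from the base axis. Payload 4 kg.
Tool frame: the origin (TCP) lies midway between the tips of the shut fingers; the grasp point (between the pads) lies 19 mm behind it; z points along the fingers, x is the direction in which the jaws open and shut, and the axes are right-handed (so a half turn about z gives the same grasp; the last joint's range is limited). The gripper opens to 94 mm and grips with 3 to 60 N. Pads are 16 mm wide; open, the fingers measure 119 mm over their backs; the gripper's body (75 mm by 177 mm) begins 78 mm behind the grasp point.
Start: joints at [-0.103, 0.087, 1.371, -0, 1.684, -0.103], TCP at [0.55, -0, 0.206] pointing down, gripper open.
Joint ranges: [-3.1, 3.1], [-0.76, 2.03], [0.27, 2.55], [-1.08, 4.22], [0.17, 2.65], [-2.57, 2.57]. Speed limits (rad/s): [2.79, 2.79, 3.14, 3.14, 3.14, 3.14].

INTERFACE

Orientations are given as [roll, pitch, yaw] about the fixed x, y, z axes, in that order (R = Rz(yaw) Ry(pitch) Rx(roll)).
In Python, from bench import * gives the robot as it stands.
- The arm moves only by the tool send_rows, never from a script. Its argument "rows" is one flat list of numbers, 7 for each row, row after row: the shift along the world's x, y, z in mm, then the turn, a rotation vector about the world's x, y, z in degrees, then the opening, from 0 (shut) to 1 (fully open). A call has exactly 8 rows; each row shifts and turns the commanded pose from where the row before left it; what a row does not reach is not made up. A row lasts 1/8 s, in which the tool goes at most 62.5 mm and 10.7 degrees, less where a joint would pass 70% of its speed; a pose out of reach is approached as far as the arm can. A call is refused whole if a number of a shift passes 62.5 or a number of a turn 10.7, either way. A call with a gripper value outside its range is refused whole. The fingers move at their own pace and stop on an object; the grip force is fixed at half the most. Time passes only in rows, so rows that do not move let the fingers close, or fill a call up. It gives the time, the measured TCP pose, the force and the opening at its end, in the units of the state.
- get_obs(): the state, without advancing time (a new reading comes with each control period).
- snapshot(name): name is "scene" or "side" or "wrist"; returns a dict with "color" (400x640x3 uint8, red, green, blue), "intrinsics" (3x3 intrinsics, pixels), "distortion" ([k1, k2, p1, p2, k3] as OpenCV has them; the pictures are not rectified), "rvec" (rotation vector, rad) and "tvec" (3), from world to camera coordinates, as OpenCV has them; the wrist camera has in their place "T_tool_cam" (4x4, takes a point from camera to tool coordinates, whose origin is the TCP and whose axes are the tool frame's). Camera axes: x right, y down, z forward; pixel columns grow to the right and rows downward; lengths in m; the calibration is good to about 2 mm. A picture is of the moment at which its call begins: read the wrist's pose just before it. There is no depth.
- close_job(): hands the job in, once; it reports no verdict.
The state is a dict: "time": time; "joint_positions": joint angles; "qvel": joint speeds; "joint_torque": joint torques, N m; "tool_pos": TCP position; "ee_rot": TCP orientation; "wrist_force": force on the tool from outside, world axes, zero at the start; "wrist_torque": the same for the moment, N m; "width": finger opening in m.
Only numpy, scipy, OpenCV 4.12 (cv2) and the standard library are available. Lean on these libraries where they do the work, as an engineer would, in place of code of your own. Each camera call takes 0.05 s, during which the arm holds its last target.

## Working session

There is one attempt and no reset: what is moved stays moved. The work goes in short steps, Python scripts to look and compute and a tool call to move; the robot and the scene stay as the last step left them, time stands still between calls to the robot, and variables do not carry over. Pictures are saved under pics/ and viewed, and the job is handed in when it is done.

Besides the shell and the picture viewer there is one more tool, called after "Emit:" as name(argument=value, ...) on one line, values as JSON. send_rows: Moves the arm, as the interface text tells. Its arguments: {"type":"object","properties":{"rows":{"type":"array","items":{"type":"number"}}},"required":["rows"]}

```bash
mkdir -p pics
python3 - <<'E'
from bench import *
import cv2
print(get_obs())
for n in ("scene","side","wrist"):
    s=snapshot(n); cv2.imwrite(f"pics/{n}0.png",s["color"][:,:,::-1])
    print(n,{k:v for k,v in s.items() if k!="color"})
E
```

```text
{'time': 0.0, 'joint_positions': array([-1.03118203e-01,  8.79709412e-02,  1.37223942e+00,  4.08082516e-06,
        1.68360693e+00, -1.03111804e-01]), 'qvel': array([-8.09580783e-05, -8.65443386e-04,  2.33978200e-03, -1.35760130e-03,
       -7.52261615e-04,  8.14523572e-05]), 'joint_torque': array([ 1.28542815e-03, -3.40182602e+01, -3.02423716e+01,  7.18220207e-02,
        3.29729996e-02, -1.13141955e-04]), 'tool_pos': array([5.49451489e-01, 4.35614141e-05, 2.04303002e-01]), 'ee_rot': array([-3.14135964e+00,  2.21241126e-03, -5.68626274e-06]), 'wrist_force': array([-0.34378645, -0.00193518, -0.84940463]), 'wrist_torque': array([ 0.0010839 ,  0.0699768 , -0.05040583]), 'width': 0.0941643446923728}
scene {'intrinsics': array([[426.60660275,   0.        , 321.75344745],
       [  0.        , 426.60660275, 195.700076  ],
       [  0.        ,   0.        ,   1.        ]]), 'distortion': array([-0.10917338,  0.        ,  0.        ,  0.        ,  0.        ]), 'rvec': array([ 2.41409057,  0.95651088, -0.25891938]), 'tvec': array([-0.34337268, -0.25274601,  1.69344117])}
side {'intrinsics'
[... 271 characters left out ...]
69362346,  0.3538178 ]), 'tvec': array([-0.46578348,  0.28236087,  1.00616597])}
wrist {'intrinsics': array([[294.29101673,   0.        , 319.6305356 ],
       [  0.        , 294.29101673, 195.52361213],
       [  0.        ,   0.        ,   1.        ]]), 'distortion': array([-0.01845599,  0.        ,  0.        ,  0.        ,  0.        ]), 'T_tool_cam': array([[ 9.99999486e-01,  1.30264395e-04, -1.00530092e-03,
         3.24751187e-04],
       [ 1.36893729e-04,  9.65271357e-01,  2.61249286e-01,
        -7.65381629e-02],
       [ 1.00441967e-03, -2.61249289e-01,  9.65270843e-01,
        -1.80055541e-01],
       [ 0.00000000e+00,  0.00000000e+00,  0.00000000e+00,
         1.00000000e+00]])}
```

View pics/scene0.png

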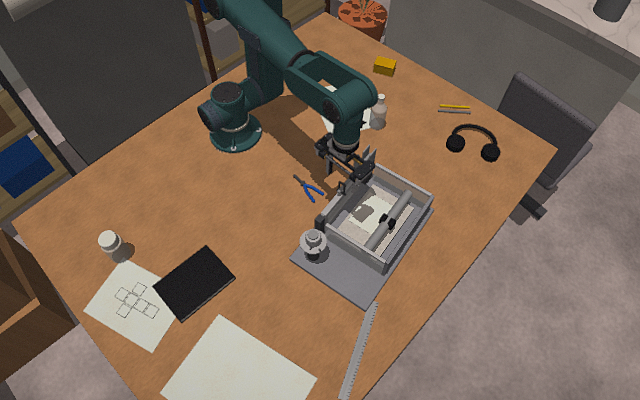

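View pics/side0.png

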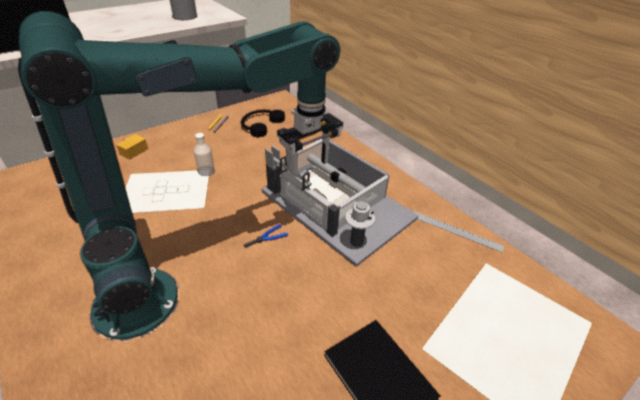

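View pics/wrist0.png

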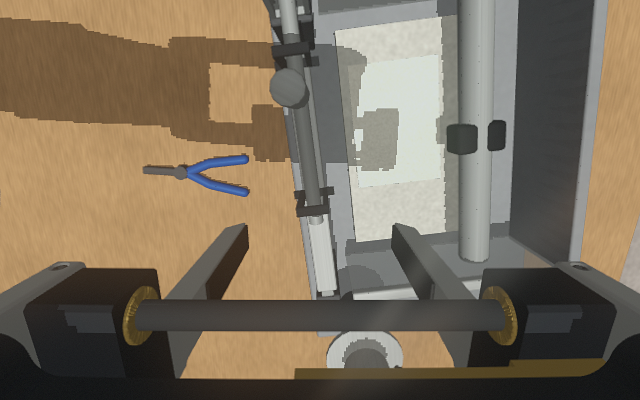

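```bash
cat > h.py <<'E'
from bench import *
import cv2, numpy as np
from scipy.spatial.transform import Rotation as R
def snap(n,f=None):
    o=get_obs(); s=snapshot(n)
    if n=="wrist":
        T=np.eye(4); T[:3,:3]=R.from_euler('xyz',o["ee_rot"]).as_matrix(); T[:3,3]=o["tool_pos"]
        s["Twc"]=T@s["T_tool_cam"]
    else:
        r=R.from_rotvec(s["rvec"]).as_matrix(); T=np.eye(4); T[:3,:3]=r.T; T[:3,3]=-r.T@s["tvec"]; s["Twc"]=T
    if f: cv2.imwrite(f"pics/{f}.png",s["color"][:,:,::-1])
    return s
def cast(s,px,z):
    p=cv2.undistortPoints(np.array([[px]],float),s["intrinsics"],s["distortion"])[0,0]
    d=s["Twc"][:3,:3]@[p[0],p[1],1]; o=s["Twc"][:3,3]
    return o+d*(z-o[2])/d[2]
def proj(s,P):
    T=np.linalg.inv(s["Twc"]); 
    q,_=cv2.projectPoints(np.array([P],float),cv2.Rodrigues(T[:3,:3])[0],T[:3,3],s["intrinsics"],s["distortion"]); return q[0,0].round(1)
def st():
    o=get_obs(); print({k:np.round(o[k],4).tolist() for k in ("time","joint_positions","tool_pos","ee_rot","wrist_force","wrist_torque","width")})
E
python3 - <<'E'
from h import *
s=snap("wrist")
print("knob",cast(s,(288,86),.237))
print("spindle",cast(s,(365,352),.170))
s2=snap("scene"); print("spindle scene",cast(s2,(314,236),.170))
s3=snap("side"); print("spindle side",cast(s3,(362,207),.170))
for n,b,(x,y,w,h) in (("scene",s2,(280,150,170,150)),("side",s3,(250,130,180,140))):
    cv2.imwrite(f"pics/{n}z.png",cv2.resize(b["color"][y:y+h,x:x+w,::-1],None,fx=4,fy=4,interpolation=2))
E
```

```text
knob [0.53483912 0.09033167 0.237     ]
spindle [ 0.58990201 -0.12541867  0.17      ]
spindle scene [ 0.60489747 -0.18283828  0.17      ]
spindle side [ 0.59308635 -0.18917707  0.17      ]
```

View pics/scenez.png

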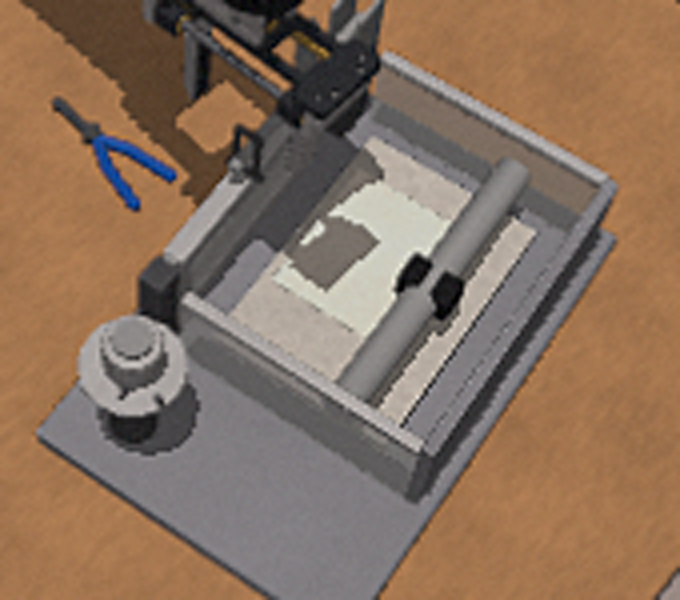

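View pics/sidez.png

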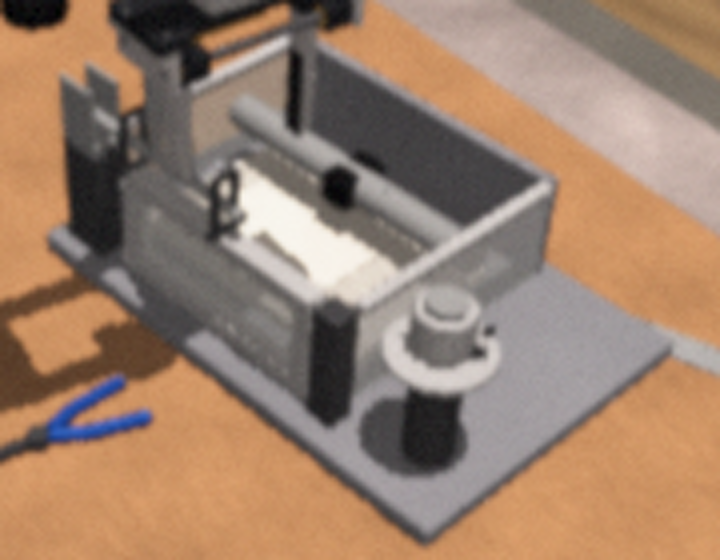

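Emit:
send_rows(rows=[0,0,40,0,0,0,1,0,0,40,0,0,0,1,10,-50,10,0,0,0,1,10,-50,0,0,0,0,1,10,-50,0,0,0,0,1,10,-50,0,0,0,0,1,5,-50,0,0,0,0,1,0,0,0,0,0,0,1])

```text
time: 1.3
tool_pos: [0.5946, -0.2535, 0.2935]
ee_rot: [-3.141, 0.002, -0.005]
wrist_force: [-0.8, 0.7, -0.6]
width: 0.0939
```

Run:
```python
from h import *
st(); s=snap("wrist","w1")
```

```text
{'time': 1.3, 'joint_positions': [-0.4904, 0.3148, 0.9301, -0.0007, 1.8991, -0.4856], 'tool_pos': [0.5946, -0.2535, 0.2935], 'ee_rot': [-3.141, 0.0024, -0.005], 'wrist_force': [-0.7522, 0.7239, -0.5775], 'wrist_torque': [0.0222, -0.0608, 0.019], 'width': 0.0939}
```

View pics/w1.png

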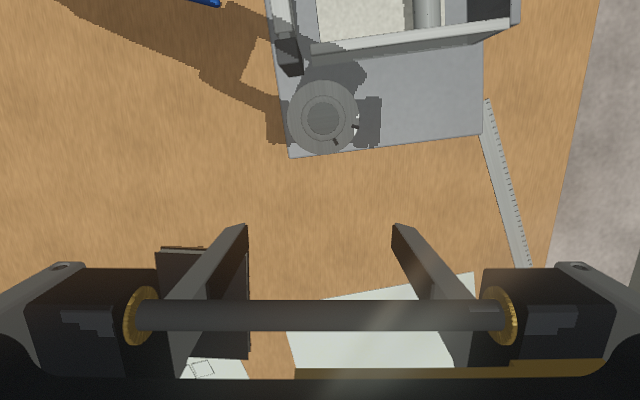

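Run:
```python
from h import *
im=cv2.imread("pics/w1.png"); c=im[70:165,270:390]
cv2.imwrite("pics/w1z.png",cv2.resize(c,None,fx=6,fy=6,interpolation=2))
s=snap("wrist"); cv2.imwrite("pics/w1b.png",s["color"][:,:,::-1])
g=cv2.cvtColor(s["color"],cv2.COLOR_RGB2GRAY)
m=(g<70).astype(np.uint8)
n,l,stt,cen=cv2.connectedComponentsWithStats(m)
for i in range(1,n):
    x,y,w,h,a=stt[i]
    if 280<x<380 and 70<y<165 and a>3: print(stt[i],cen[i])
```

```text
[351 127   8   3  20] [354.3 128.2]
[332 140   6   7  21] [334.57142857 143.14285714]
```

View pics/w1z.png

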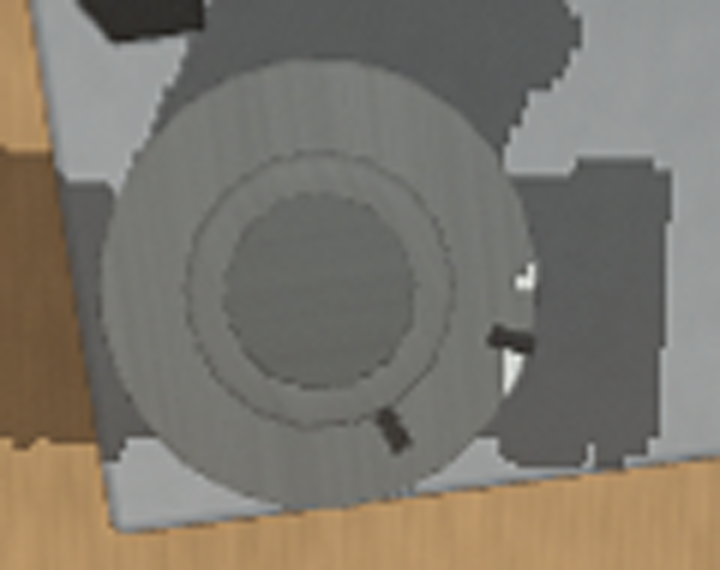

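Run:
```python
from h import *
s=snap("wrist")
f=lambda x,y:(270+(x+.5)/6-.5,70+(y+.5)/6-.5)
print(cast(s,f(319,290),.17),cast(s,f(320,288),.164),cast(s,f(319.5,282.5),.124))
c=cast(s,f(319.5,282.5),.124)
c=(cast(s,f(319,290),.17)+cast(s,f(319.5,282.5),.124))/2
for n,q in (("ptr",(402,448)),("ptr base",(383,410)),("mark",(512,341)),("mo",(533,346)),("mi",(490,335))):
    p=cast(s,f(*q),.127)-c; print(n,np.hypot(*p[:2]),np.degrees(np.arctan2(p[1],p[0])))
a,b=[cast(s,q,.02) for q in ((289.5,158),(481,133.5))]
print("base edge",a,b,np.degrees(np.arctan2(*(b-a)[1::-1])))
```

```text
[ 0.59801899 -0.17528951  0.17      ] [ 0.59824009 -0.17498942  0.164     ] [ 0.59850504 -0.17412428  0.124     ]
ptr 0.03477300441556678 -61.9140862895508
ptr base 0.02654565041821835 -61.70321547776002
mark 0.03863788524184578 -15.476806101576448
mo 0.042809041304373754 -15.233296454143616
mi 0.034233451541034216 -15.565983523127725
base edge [ 0.54789307 -0.23614209  0.02      ] [ 0.84043158 -0.19861959  0.02      ] 7.309143945814992
```

Emit:
send_rows(rows=[2,40,0,0,0,0,1,2,39,0,0,0,0,1,0,0,-30,0,0,0,1,0,0,-30,0,0,0,1,0,0,-30,0,0,0,1,0,0,-10,0,0,0,1,0,0,0,0,0,0,1,0,0,0,0,0,0,1])

```text
time: 2.45
tool_pos: [0.5998, -0.1709, 0.1976]
ee_rot: [3.14, -0.003, 0.0]
wrist_force: [0.5, -0.5, 1.1]
width: 0.094
```

Run:
```python
from h import *
st(); s=snap("wrist","w2"); s3=snap("side","s2");st()
cv2.imwrite("pics/s2z.png",cv2.resize(s3["color"][130:270,250:430,::-1],None,fx=4,fy=4,interpolation=2))
```

```text
{'time': 2.45, 'joint_positions': [-0.3686, 0.2512, 1.198, 0.0001, 1.6891, -0.369], 'tool_pos': [0.5998, -0.1709, 0.1976], 'ee_rot': [3.1405, -0.0032, 0.0005], 'wrist_force': [0.503, -0.4562, 1.0503], 'wrist_torque': [-0.0156, 0.0069, 0.0227], 'width': 0.094}
{'time': 2.55, 'joint_positions': [-0.3689, 0.2514, 1.1981, 0.0001, 1.6889, -0.369], 'tool_pos': [0.5998, -0.1712, 0.1974], 'ee_rot': [3.1405, -0.003, 0.0001], 'wrist_force': [-0.6288, -0.1125, 0.8505], 'wrist_torque': [-0.0057, 0.0182, -0.0387], 'width': 0.0939}
```

View pics/w2.png

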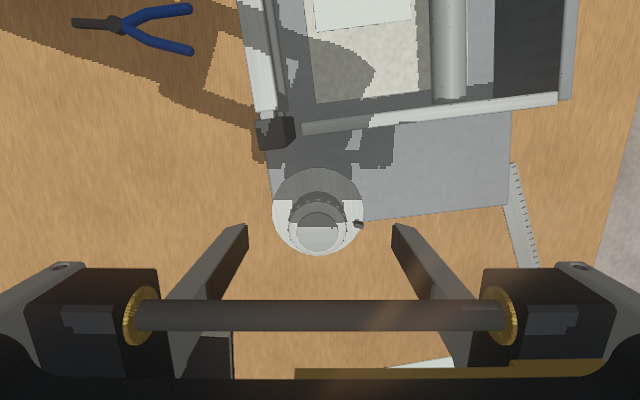

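View pics/s2z.png

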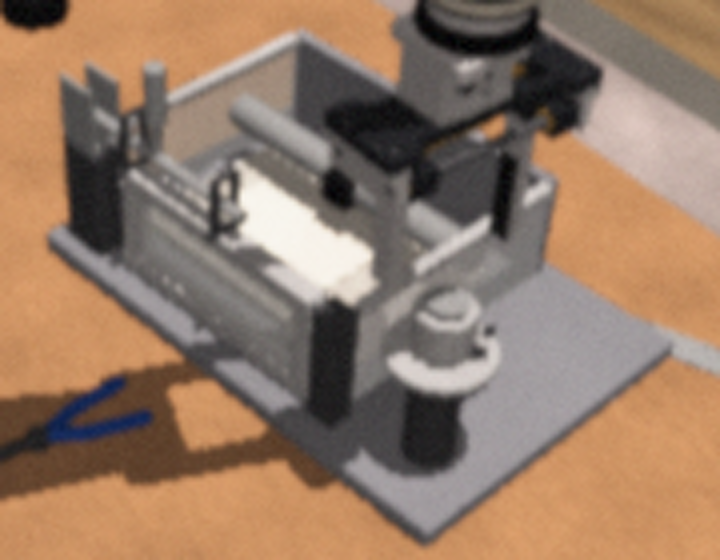

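Run:
```python
from h import *
s=snap("wrist","w3"); st()
im=s["color"]; cv2.imwrite("pics/w3z.png",cv2.resize(im[155:265,255:375,::-1],None,fx=6,fy=6,interpolation=2))
s3=snap("side"); s2=snap("scene"); o=get_obs()
cv2.imwrite("pics/sc3z.png",cv2.resize(s2["color"][150:300,280:450,::-1],None,fx=4,fy=4,interpolation=2))
for n,q in (("side",s3),("scene",s2)):
    print(n,[proj(q,o["tool_pos"]+[dx,0,0]) for dx in (-.053,0,.053)])
```

```text
{'time': 2.6, 'joint_positions': [-0.3691, 0.2516, 1.1984, 0.0001, 1.6888, -0.3691], 'tool_pos': [0.5996, -0.1712, 0.1971], 'ee_rot': [3.1406, -0.0026, 0.0], 'wrist_force': [0.1554, 0.3143, 1.1077], 'wrist_torque': [-0.0406, 0.0124, -0.0244], 'width': 0.0941}
side [array([345.3, 202.5]), array([360.4, 195.3]), array([374.8, 188.3])]
scene [array([302.4, 217.3]), array([315.4, 228.1]), array([328.7, 239.3])]
```

View pics/w3z.png

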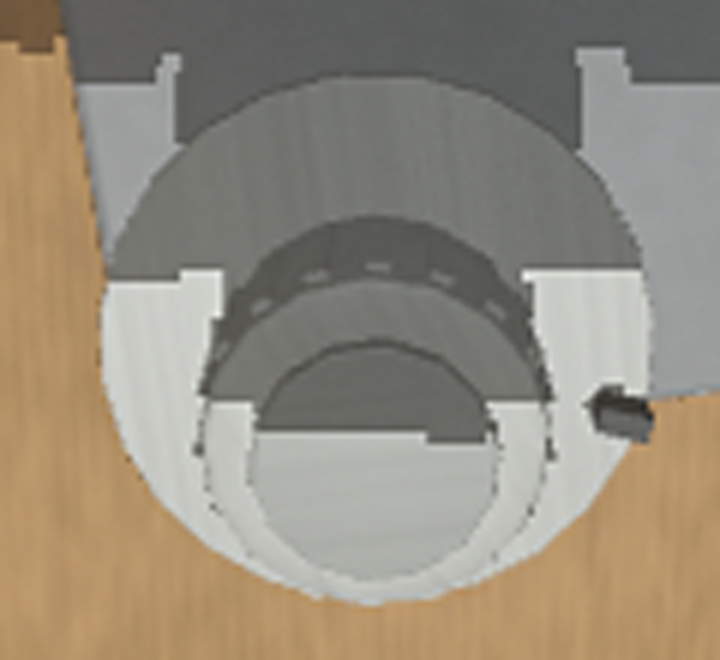

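View pics/sc3z.png

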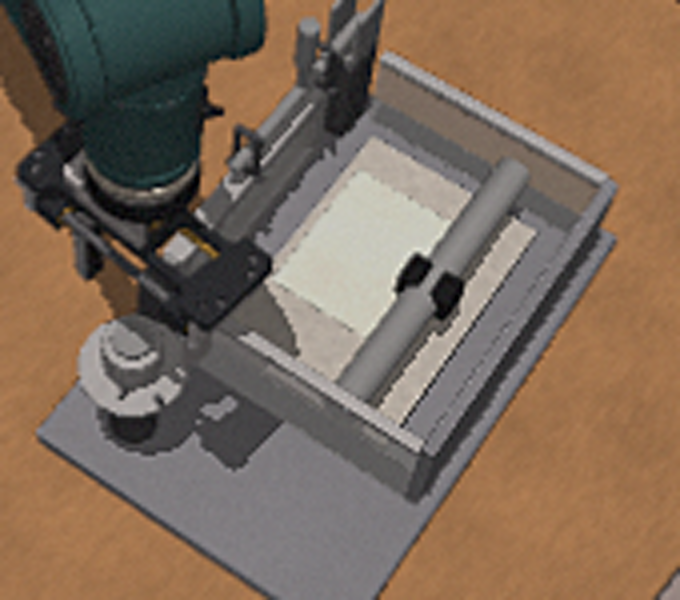

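Run:
```python
from h import *
s=snap("wrist"); st()
print(cast(s,(316.75,231.25),.17),cast(s,(317.4,211.1),.124))
p=cast(s,(255+600/6-.5,155+408/6),.128);print("mark in/out top",p,cast(s,(255+648/6,155+418/6),.128))
s3=snap("side"); s2=snap("scene")
print(cast(s3,(362.5,204.5),.17),cast(s2,(313.5,234.5),.17))
print(proj(s2,[.5975,-.182,.17]),proj(s3,[.5975,-.182,.17]))
```

```text
{'time': 2.75, 'joint_positions': [-0.3692, 0.2522, 1.1995, 0.0, 1.6887, -0.3691], 'tool_pos': [0.5993, -0.1712, 0.1962], 'ee_rot': [3.1412, -0.0011, -0.0001], 'wrist_force': [0.2843, -0.2737, 0.8037], 'wrist_torque': [0.0406, -0.0148, -0.0107], 'width': 0.0938}
[ 0.59736024 -0.17843683  0.17      ] [ 0.59754116 -0.17763844  0.124     ]
mark in/out top [ 0.63085638 -0.18757762  0.128     ] [ 0.6385567 -0.1891797  0.128    ]
[ 0.60099877 -0.18221559  0.17      ] [ 0.60039128 -0.18024513  0.17      ]
[312.4 234.3] [361.5 204.9]
```

Emit:
send_rows(rows=[-1,-4,-10,0,0,0,1,0,-4,-16,0,0,0,1,0,0,-16,0,0,0,1,0,0,-16,0,0,0,1,0,0,0,0,0,0,1,0,0,0,0,0,0,0,0,0,0,0,0,0,0,0,0,0,0,0,0,0])

```text
time: 3.85
tool_pos: [0.5984, -0.1791, 0.1383]
ee_rot: [3.141, -0.001, 0.0]
wrist_force: [-0.6, -0.3, -0.6]
width: 0.0677
```

Run:
```python
from h import *
st()
```

```text
{'time': 3.85, 'joint_positions': [-0.3816, 0.2725, 1.2891, 0.0, 1.5785, -0.3817], 'tool_pos': [0.5984, -0.1791, 0.1383], 'ee_rot': [3.141, -0.0015, 0.0001], 'wrist_force': [-0.6357, -0.2984, -0.568], 'wrist_torque': [0.0062, 0.0328, 0.0282], 'width': 0.0677}
```

Emit:
send_rows(rows=[0,0,0,0,0,0,0,0,0,0,0,0,0,0,0,0,0,0,0,0,0,0,0,0,0,0,0,0,0,0,0,0,0,0,0,0,0,0,0,0,5,0,0,0,0,0,0,5,0,0,0,0,0,0,5,0])

```text
time: 4.85
tool_pos: [0.5977, -0.179, 0.1377]
ee_rot: [-3.141, 0.001, 0.264]
wrist_force: [-1.2, 0.7, 1.7]
width: 0.0453
```

Run:
```python
from h import *
st()
s=snap("wrist","w4")
cv2.imwrite("pics/w4z.png",cv2.resize(s["color"][170:330,240:400,::-1],None,fx=3.7,fy=3.7,interpolation=2))
```

```text
{'time': 4.85, 'joint_positions': [-0.3818, 0.2728, 1.2901, -0.0002, 1.5793, -0.6462], 'tool_pos': [0.5977, -0.179, 0.1377], 'ee_rot': [-3.1414, 0.0006, 0.2644], 'wrist_force': [-1.1856, 0.7435, 1.7433], 'wrist_torque': [0.0959, 0.2579, -0.1585], 'width': 0.0453}
```

View pics/w4z.png

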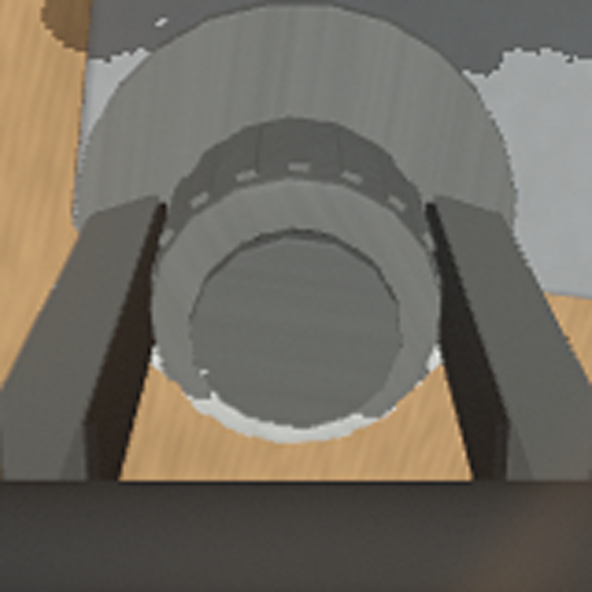

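Emit:
send_rows(rows=[0,0,0,0,0,6,0,0,0,0,0,0,6,0,0,0,0,0,0,6,0,0,0,0,0,0,6,0,0,0,0,0,0,6,0,0,0,0,0,0,1,0,0,0,0,0,0,0,0,0,0,0,0,0,0,0])

```text
time: 5.9
tool_pos: [0.5973, -0.1793, 0.1376]
ee_rot: [-3.141, 0.001, 0.801]
wrist_force: [-4.8, -1.5, 2.8]
width: 0.0452
```

Run:
```python
from h import *
st()
s=snap("wrist","w5")
a=cv2.resize(s["color"][170:330,240:400,::-1],(400,400),interpolation=2)
s=snap("scene"); b=cv2.resize(s["color"][210:270,285:345,::-1],(400,400),interpolation=2)
cv2.imwrite("pics/c5.png",np.hstack([a,b]))
```

```text
{'time': 5.9, 'joint_positions': [-0.3819, 0.2727, 1.2902, -0.0009, 1.5799, -1.1834], 'tool_pos': [0.5973, -0.1793, 0.1376], 'ee_rot': [-3.1408, 0.0013, 0.8015], 'wrist_force': [-4.7556, -1.4526, 2.7856], 'wrist_torque': [-0.0273, 0.862, -0.1125], 'width': 0.0452}
```

View pics/c5.png

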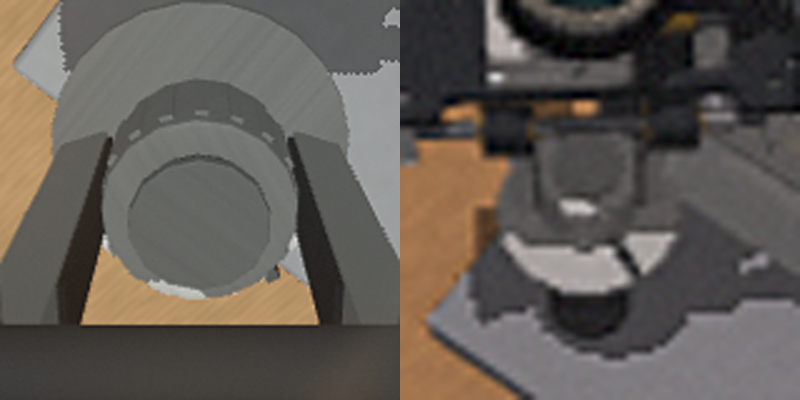

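Emit:
send_rows(rows=[0,0,0,0,0,0,1,0,0,0,0,0,0,1,0,0,0,0,0,0,1,0,0,0,0,0,0,1,0,0,40,0,0,0,1,0,0,50,0,0,0,1,0,0,50,0,0,0,1,0,0,0,0,0,0,1])

```text
time: 7.0
tool_pos: [0.6, -0.1796, 0.284]
ee_rot: [3.131, -0.005, 0.803]
wrist_force: [-0.1, 0.2, 0.0]
width: 0.0941
```

Run:
```python
from h import *
snap("side");st()
s=snap("wrist","w6")
cv2.imwrite("pics/w6z.png",cv2.resize(s["color"][130:250,260:380,::-1],None,fx=5,fy=5,interpolation=2))
np.save("T6.npy",s["Twc"])
```

```text
{'time': 7.05, 'joint_positions': [-0.3816, 0.2536, 1.0322, 0.0003, 1.8497, -1.1845], 'tool_pos': [0.5991, -0.1793, 0.2805], 'ee_rot': [3.1361, -0.0025, 0.803], 'wrist_force': [0.2989, -0.1566, -0.6454], 'wrist_torque': [0.0594, -0.0469, -0.0376], 'width': 0.094}
```

View pics/w6z.png

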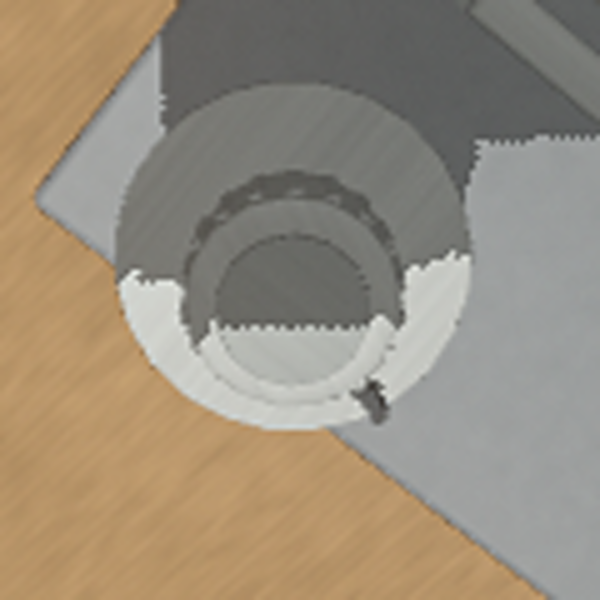

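View pics/w6.png

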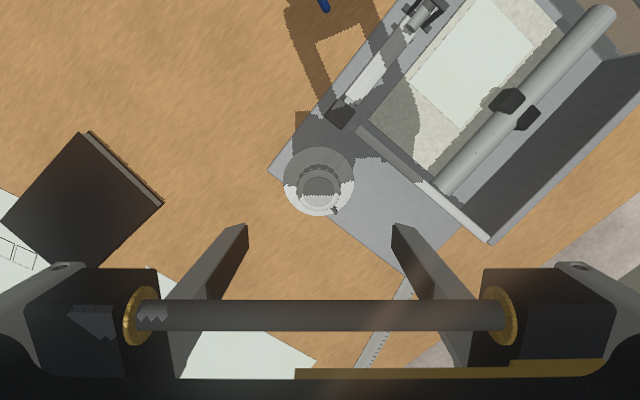

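Run:
```python
from h import *
s=snap("wrist","w7"); st()
y0,x0=196,318
c=s["color"][y0:y0+30,x0:x0+35,::-1]
cv2.imwrite("pics/w7z.png",cv2.resize(c,None,fx=20,fy=20,interpolation=0))
g=cv2.cvtColor(np.ascontiguousarray(c),cv2.COLOR_BGR2GRAY)
print(g[6:22,5:25])
```

```text
{'time': 7.15, 'joint_positions': [-0.3817, 0.2561, 1.0379, 0.0002, 1.8496, -1.1845], 'tool_pos': [0.5977, -0.1789, 0.2761], 'ee_rot': [-3.1397, 0.0006, 0.8028], 'wrist_force': [-0.1435, -0.2916, -0.4251], 'wrist_torque': [0.0032, -0.0524, -0.0381], 'width': 0.0939}
[[179 178 180 179 179 178 177 176 175 204 203 198 195 193 173 169 197 197
  200 200]
 [182 179 178 178 178 180 177 175 190 201 201 196 194 188 143 197 199 199
  200 201]
 [181 180 179 177 176 177 171 180 200 199 196 193 190 176 169 195 200 201
  202 198]
 [180 180 179 178 178 174 203 202 199 195 193 191 173 167 195 200 201 202
  198 196]
 [178 178 179 178 184 201 202 199 196 194 189 182 202 201 200 201 202 199
  196 197]
 [178 177 172 179 201 200 197 197 193 188 150 178 124 199 205 202 200 196
  197 198]
 [180 189 197 196 199 196 194 193 189 176 209 122  79 113 203 202 196 197
  199 201]
 [200 200 196 192 193 194 191 187 171 183 142  67  49 114 115 193 198 198
  202 174]
 [194 195 194 188 184 181 190 140  98  96  98  89  76  80 201 203 200 201
  172 157]
 [190 188 184 180 187 200 202 207 119 122 100 101 103  66 113 201 203 149
  155 158]
 [181 186 186 201 176 197 202 200 201 187 114  99 101  78  78 134 159 159
  159 158]
 [200 199 198 200 199 201 199 196 200 207 166 107 100 102  75 131 161 162
  160 160]
 [199 199 200 199 200 199 196 198 203 206 210 123  99 100  98 103 159 162
  162 159]
 [198 199 199 201 199 197 200 206 207 180 165 135 102  96  93 143 162 161
  161 160]
 [200 201 203 206 200 187 174 170 160 160 161 163 120 126 160 165 163 163
  161 161]
 [201 177 150 154 148 159 160 160 159 161 162 161 161 162 163 162 162 162
  161 160]]
```

View pics/w7z.png

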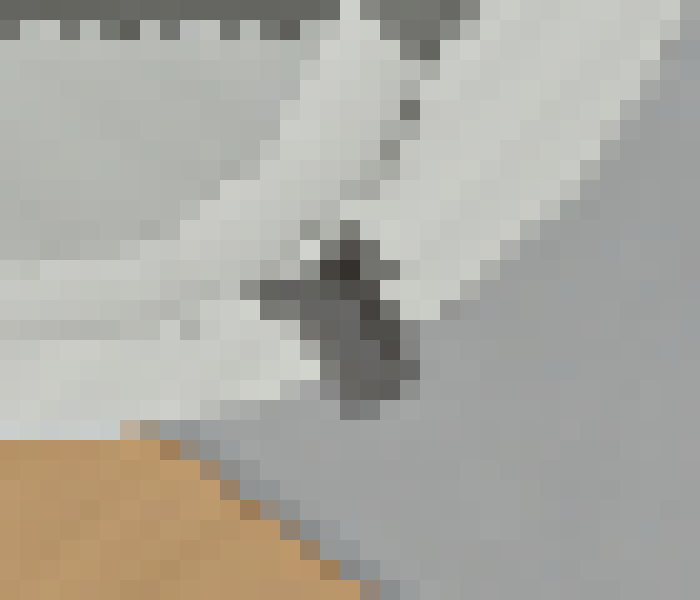

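Emit:
send_rows(rows=[0,-15,5,0,0,-6,1,0,-15,5,0,0,-7,1,0,-15,4,0,0,-7,1,0,-15,0,0,0,-7,1,0,-15,0,0,0,-7,1,0,0,0,0,0,-6,1,0,0,0,0,0,0,1,0,0,0,0,0,0,1])

```text
time: 8.15
tool_pos: [0.5978, -0.2537, 0.29]
ee_rot: [-3.14, 0.002, 0.106]
wrist_force: [-0.4, -0.4, -0.3]
width: 0.0938
```

Run:
```python
from h import *
s=snap("wrist","w8"); st(); print(proj(s,[.598,-.179,.124]))
cv2.imwrite("pics/w8z.png",cv2.resize(s["color"][70:165,270:390,::-1],None,fx=6,fy=6,interpolation=2)); np.save("T8.npy",s["Twc"])
```

```text
{'time': 8.2, 'joint_positions': [-0.4886, 0.3207, 0.9286, 0.0001, 1.894, -0.5948], 'tool_pos': [0.5978, -0.2537, 0.2904], 'ee_rot': [-3.1406, 0.0014, 0.1062], 'wrist_force': [-0.2357, -0.0329, -0.6031], 'wrist_torque': [-0.018, -0.0038, 0.0355], 'width': 0.094}
[327.  118.3]
```

View pics/w8z.png

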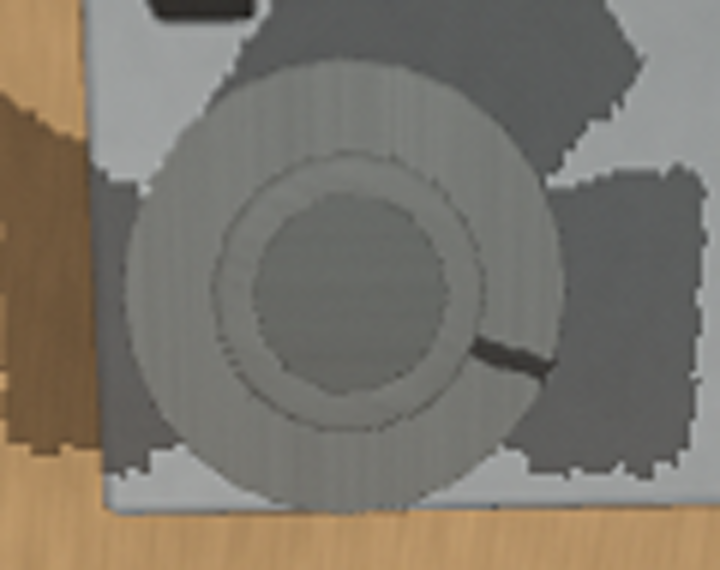

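Emit:
send_rows(rows=[-10,45,0,0,0,0,1,-10,45,0,0,0,0,1,-10,45,0,0,0,0,1,-10,45,0,0,0,0,1,-12,45,0,0,0,0,1,-10,45,0,0,0,0,0.6,0,0,0,0,0,0,0.6,0,0,0,0,0,0,0.6])

```text
time: 9.2
tool_pos: [0.536, 0.0157, 0.2915]
ee_rot: [3.141, -0.0, 0.105]
wrist_force: [-0.4, -0.0, 0.0]
width: 0.0671
```

Run:
```python
from h import *
snap("side");s=snap("wrist","w9"); st(); print(proj(s,[.536,.0906,.237]),proj(s,[.536,.0906,.152]))
a=s["color"][:200,220:420,::-1]; cv2.imwrite("pics/w9z.png",cv2.resize(a,None,fx=3,fy=3,interpolation=2))
```

```text
{'time': 9.3, 'joint_positions': [-0.0775, 0.0565, 1.2351, -0.0004, 1.8503, -0.1812], 'tool_pos': [0.5362, 0.015, 0.2912], 'ee_rot': [3.1412, 0.0003, 0.1035], 'wrist_force': [0.139, 0.6517, 0.1532], 'wrist_torque': [0.0447, -0.0217, -0.0397], 'width': 0.0593}
[329.4 118. ] [326.9 117.4]
```

View pics/w9z.png

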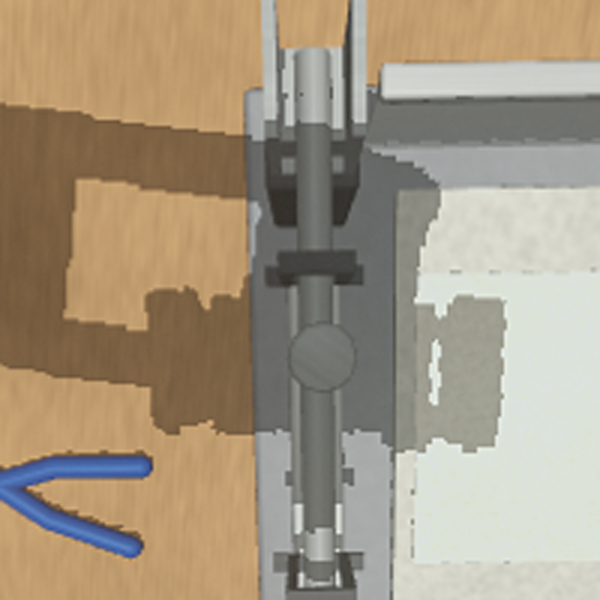

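Run:
```python
from h import *
s=snap("wrist"); st(); print(cast(s,(327,118.7),.237))
# rod axis direction at z .152(top .158)
a=cast(s,(220+313.5/3,55/3),.158); b=cast(s,(220+318/3,540/3),.158); print(a,b,np.degrees(np.arctan2(*(a-b)[1::-1])))
```

```text
{'time': 9.35, 'joint_positions': [-0.0778, 0.0567, 1.235, -0.0003, 1.8504, -0.1811], 'tool_pos': [0.5363, 0.0148, 0.2912], 'ee_rot': [3.1414, 0.0005, 0.1032], 'wrist_force': [-0.2837, 0.1932, -0.2083], 'wrist_torque': [-0.0264, 0.0309, -0.0328], 'width': 0.0575}
[0.53431263 0.08963822 0.237     ]
[0.52365651 0.18132456 0.158     ] [0.54219259 0.02481538 0.158     ] 96.75433496903266
```

Emit:
send_rows(rows=[-1,40,0,0,0,0,0.6,0,35,0,0,0,0,0.6,0,0,-30,0,0,0,0.6,0,0,-30,0,0,0,0.6,0,0,-30,0,0,0,0.6,0,0,-8,0,0,0,0.6,0,0,0,0,0,0,0.6,0,0,0,0,0,0,0.4])

```text
time: 10.35
tool_pos: [0.536, 0.0907, 0.1952]
ee_rot: [3.141, -0.003, 0.104]
wrist_force: [0.2, 0.1, 0.5]
width: 0.0494
```

Run:
```python
from h import *
s=snap("wrist","w10"); st()
a=s["color"][150:350,220:420,::-1]; a=cv2.resize(a,(400,400),interpolation=2)
s=snap("scene"); b=cv2.resize(s["color"][145:225,320:400,::-1],(400,400),interpolation=2)
cv2.imwrite("pics/c10.png",np.hstack([a,b]))
```

```text
{'time': 10.4, 'joint_positions': [0.0636, 0.0727, 1.4063, 0.0, 1.6593, -0.0408], 'tool_pos': [0.536, 0.0908, 0.1953], 'ee_rot': [3.1415, -0.0032, 0.1044], 'wrist_force': [-0.568, -0.1228, 0.0104], 'wrist_torque': [0.0159, -0.0202, 0.0062], 'width': 0.0456}
```

View pics/c10.png

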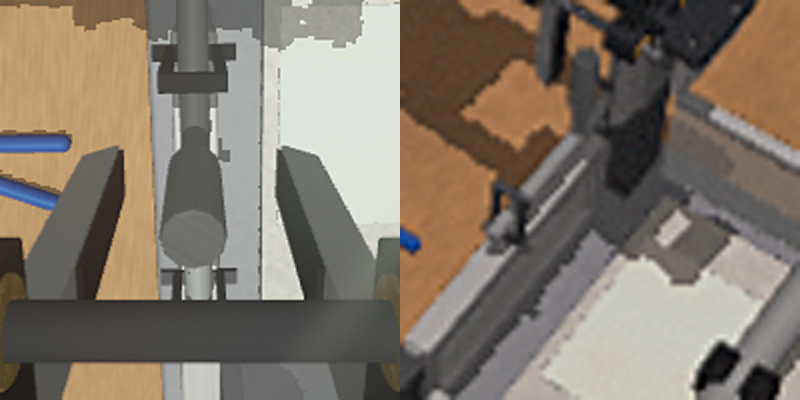

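Centred well. Close on the knob.

Emit:
send_rows(rows=[-1,-1,-1,0,0,0,0,0,0,0,0,0,0,0,0,0,0,0,0,0,0,0,0,0,0,0,0,0,0,0,0,0,0,0,0,0,0,0,0,0,0,0,0,0,3,0,0,0,0,0,0,3,0,0,0,0])

```text
time: 11.45
tool_pos: [0.534, 0.09, 0.198]
ee_rot: [-3.142, 0.0, 0.105]
wrist_force: [1.4, -0.2, -2.6]
width: 0.0176
```

Run:
```python
from h import *
st()
```

```text
{'time': 11.45, 'joint_positions': [0.0623, 0.0703, 1.4035, 0.0, 1.6682, -0.0425], 'tool_pos': [0.534, 0.09, 0.198], 'ee_rot': [-3.1416, 0.0004, 0.1047], 'wrist_force': [1.3943, -0.2435, -2.6244], 'wrist_torque': [-0.0237, -0.3702, 0.0296], 'width': 0.0176}
```

Emit:
send_rows(rows=[0,0,3,0,0,0,0,0,0,3,0,0,0,0,0,0,2,0,0,0,0,0,0,1,0,0,0,0,0,0,0,0,0,0,0,0,0,0,0,0,0,0,0,0,0,0,0,0,0,0,0,0,0,0,0,0])

```text
time: 12.45
tool_pos: [0.534, 0.09, 0.2074]
ee_rot: [-3.142, -0.0, 0.105]
wrist_force: [2.1, 0.8, -1.7]
width: 0.0172
```

Run:
```python
from h import *
st()
s=snap("side"); a=cv2.resize(s["color"][140:220,250:330,::-1],(400,400),interpolation=2)
s=snap("scene"); b=cv2.resize(s["color"][145:225,320:400,::-1],(400,400),interpolation=2)
cv2.imwrite("pics/c11.png",np.hstack([a,b]))
```

```text
{'time': 12.45, 'joint_positions': [0.0622, 0.068, 1.3874, 0.0, 1.6862, -0.0425], 'tool_pos': [0.534, 0.09, 0.2074], 'ee_rot': [-3.1416, -0.0, 0.1047], 'wrist_force': [2.1009, 0.8274, -1.717], 'wrist_torque': [0.0455, -0.3183, 0.0151], 'width': 0.0172}
```

View pics/c11.png

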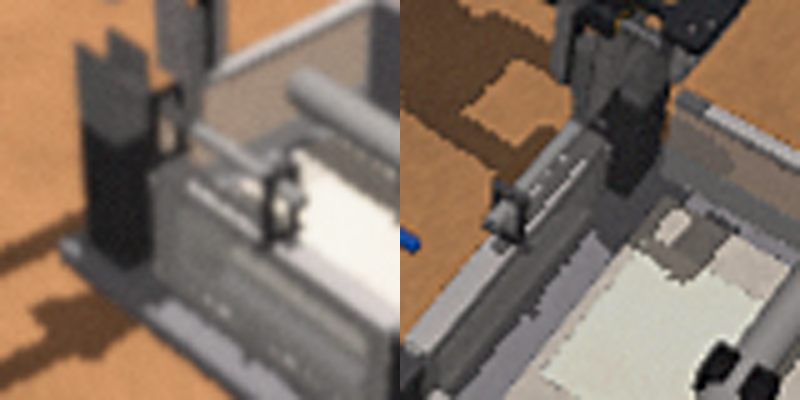

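Emit:
send_rows(rows=[0.7,-6,0,0,0,0,0,0.7,-6,0,0,0,0,0,0.7,-6,0,0,0,0,0,0.7,-6,0,0,0,0,0,0.7,-6,0,0,0,0,0,0.7,-6,0,0,0,0,0,0.7,-6,0,0,0,0,0,0,0,0,0,0,0,0])

```text
time: 13.55
tool_pos: [0.5391, 0.0469, 0.2075]
ee_rot: [3.14, -0.0, 0.104]
wrist_force: [2.5, -1.0, -2.9]
width: 0.0175
```

Run:
```python
from h import *
st()
s=snap("side"); a=cv2.resize(s["color"][140:220,250:330,::-1],(400,400),interpolation=2)
s=snap("scene"); b=cv2.resize(s["color"][145:225,320:400,::-1],(400,400),interpolation=2)
cv2.imwrite("pics/c12.png",np.hstack([a,b]))
s=snap("wrist","w12")
```

```text
{'time': 13.55, 'joint_positions': [-0.0171, 0.0669, 1.3884, -0.0015, 1.6858, -0.1209], 'tool_pos': [0.5391, 0.0469, 0.2075], 'ee_rot': [3.1401, -0.0002, 0.1036], 'wrist_force': [2.4752, -0.9999, -2.8659], 'wrist_torque': [-0.0981, -0.3982, 0.0908], 'width': 0.0175}
```

View pics/c12.png

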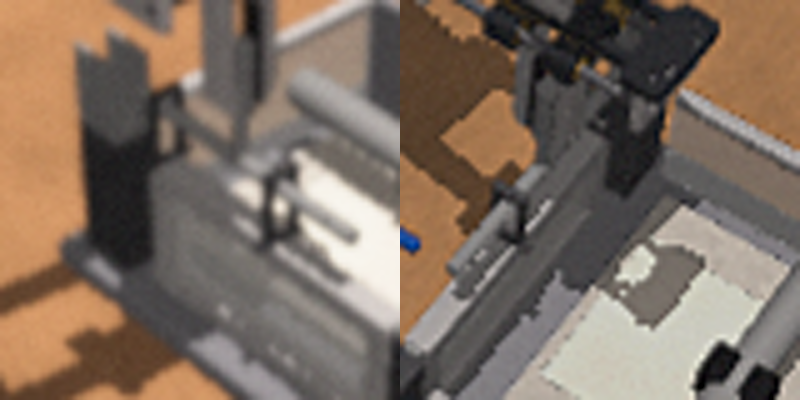

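View pics/w12.png

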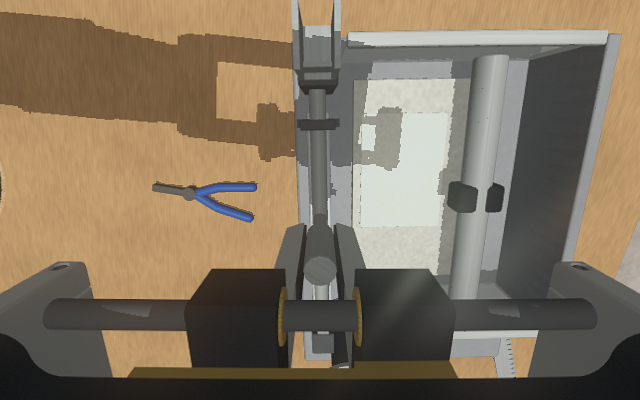

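Emit:
send_rows(rows=[-7.4,-1.1,0,0,0,3,0,-7.4,-1.4,0,0,0,3,0,-7.3,-1.9,0,0,0,3,0,-7.1,-2.2,0,0,0,3,0,0,0,0,0,0,0,0,0,0,0,0,0,0,0,0,0,0,0,0,0,0,0,0,0,0,0,0,0])

```text
time: 14.7
tool_pos: [0.51, 0.0415, 0.2074]
ee_rot: [3.142, -0.0, 0.314]
wrist_force: [3.4, -0.4, -3.5]
width: 0.0174
```

Run:
```python
from h import *
st()
s=snap("wrist","w13")
```

```text
{'time': 14.7, 'joint_positions': [-0.0297, 0.001, 1.4565, 0.0001, 1.6839, -0.3438], 'tool_pos': [0.51, 0.0415, 0.2074], 'ee_rot': [3.1416, -0.0002, 0.3141], 'wrist_force': [3.4078, -0.3862, -3.4521], 'wrist_torque': [-0.0475, -0.5155, -0.0005], 'width': 0.0174}
```

View pics/w13.png

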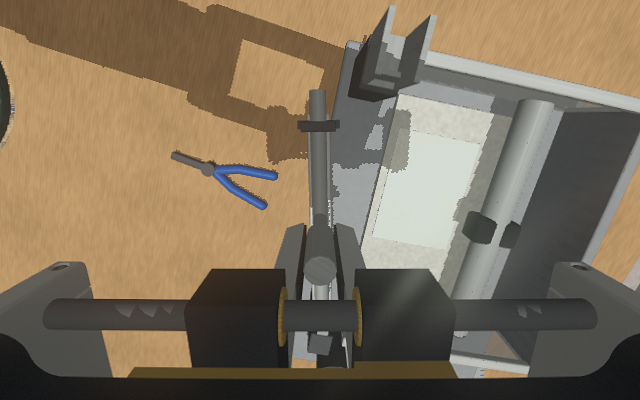

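The gate has swung clear of the keeper. Continue.

Emit:
send_rows(rows=[-7.1,-2.7,0,0,0,3,0,-6.9,-2.9,0,0,0,3,0,-6.7,-3.4,0,0,0,3,0,0,0,0,0,0,0,0,0,0,0,0,0,0,0,0,0,0,0,0,0,0,0,0,0,0,0,0,0,0,0,0,0,0,0,0])

```text
time: 15.75
tool_pos: [0.4892, 0.0326, 0.2075]
ee_rot: [-3.141, -0.0, 0.471]
wrist_force: [3.1, 1.4, -1.8]
width: 0.0175
```

Run:
```python
from h import *
st(); o=get_obs(); p=o["tool_pos"][:2]; k0=np.array([.534,.09]);y=np.radians(6.75)
h=k0-.185*np.array([-np.sin(y),np.cos(y)]); d=p-h; a=np.arctan2(d[1],d[0])-np.pi/2-y
print("hinge",h,"r",np.hypot(*d),"angle",a,"edge mm",222*2*np.sin(a/2))
s=snap("wrist","w14"); s=snap("scene","sc14"); cv2.imwrite("pics/sc14z.png",cv2.resize(s["color"][150:300,280:450,::-1],None,fx=4,fy=4,interpolation=2))
np.save
```

```text
{'time': 15.75, 'joint_positions': [-0.0495, -0.0471, 1.5035, 0.0004, 1.685, -0.5208], 'tool_pos': [0.4892, 0.0326, 0.2075], 'ee_rot': [-3.1414, -0.0003, 0.4714], 'wrist_force': [3.0513, 1.4097, -1.8085], 'wrist_torque': [0.2188, -0.6201, -0.0129], 'width': 0.0175}
hinge [ 0.55574442 -0.09371766] r 0.1427774331020583 angle 0.3673696658723713 edge mm 81.09822034922159
```

View pics/w14.png

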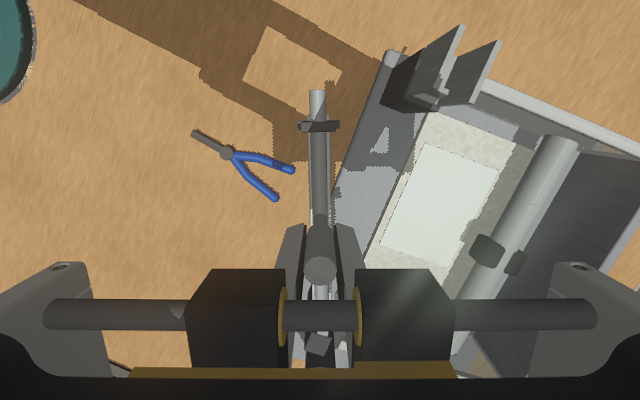

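View pics/sc14z.png

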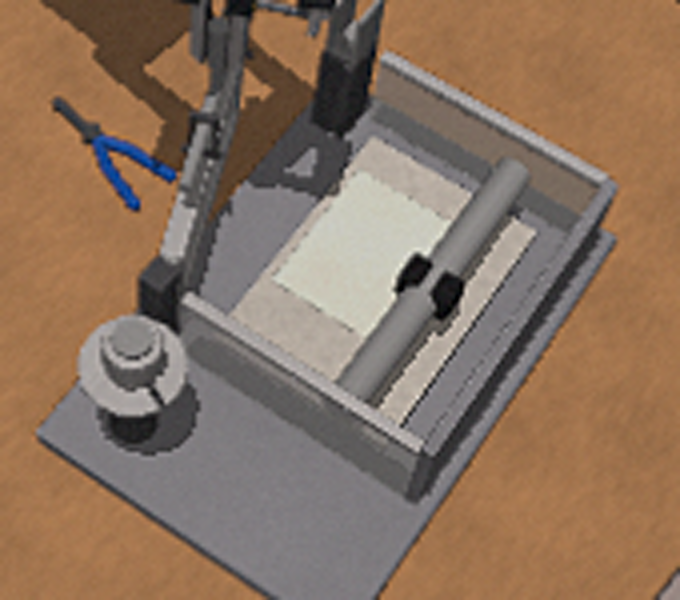

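Run:
```python
from h import *
s=snap("wrist"); a=cast(s,(317.5,95),.172); b=cast(s,(320,215),.172); print("rod yaw - cutter yaw",np.arctan2(*(a-b)[1::-1])-np.pi/2-np.radians(6.75)); st()
print(close_job())
```

```text
rod yaw - cutter yaw 0.3735016490066856
{'time': 15.9, 'joint_positions': [-0.0495, -0.0472, 1.5036, 0.0003, 1.6851, -0.5209], 'tool_pos': [0.4891, 0.0325, 0.2075], 'ee_rot': [-3.1414, -0.0003, 0.4714], 'wrist_force': [3.8508, 0.9319, -1.9075], 'wrist_torque': [0.2707, -0.5707, 0.0422], 'width': 0.018}
the job is handed in; nothing more can be done
None
```

I finished the job and handed it in at about 16 s, with the gripper still holding the gate open by the bolt knob.

- **Collar:** I turned it about 46° anticlockwise and let go. The wrist view afterwards showed the pointer in line with the locked mark to within about 1°, and the last scene picture still shows them together.
- **Bolt:** I lifted it about 14 mm and drew it back about 43 mm. The pictures show the nose out of the keeper.
- **Gate:** It stands at about 0.367 rad by the arm's own pose, roughly 81 mm at the free edge. The bolt rod's direction in the wrist picture gives 0.374 rad, so the two checks agree.
- **Forces:** Every wrist force I read was below about 6 N.
- **Bystanders:** The arm never went near the bottle, pliers or sketchbook. The pliers look unmoved in the last pictures; I did not check the bottle or sketchbook again at the end.

An early wrist estimate of the collar's position was about 4 mm off, probably because I read the pose while the arm was still settling. I measured it again before gripping; the remaining 3 to 4 mm difference between the cameras did not affect the grasp.

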